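# Press open the touch-latch flap and fetch the tea tin

### The job

Fetch the tea tin with the green lid from the wooden worktop box: press the white flap down near its free edge until the touch latch clicks, keep your hand against it as it springs up and ease it all the way open, so that it never flies open. Then lift out the green-lidded tin and set it down gently, upright and wholly on the round cork mat on the tea tray. Leave the flap standing open, and leave the red-lidded tin, the mug, the soap bottle and the bowl as they are.

Things in the scene. Friction and masses are not known exactly. Their poses are not given: they have to be found in the camera images.
- box: Fixed wooden box, outside 300 (its x) x 180 (its y) x 120 mm high, walls 10 mm, open inside 280 x 160 mm, inner floor 12 mm above its underside. Origin: centre of its underside, z up. Its +y wall carries the flap's hinge; the flap's free edge lies along its -y wall. Two tins stand inside along its x, about 65 mm either side of the centre.
- flap_hinge (a point): Middle of the flap's hinge line, which is parallel to the box's x: 120 mm above the worktop on the inner edge of the box's +y wall. Fixed, axes as the box's. The white flap is 276 (along the hinge) x 158 x 10 mm thick, about 0.28 kg; shut, its outer face is level with the hinge line and the box's rim.
- flap_spot (a point): Grey dot on the outer (top) face of the flap, where to press: middle of its length, 129 mm from the hinge line, 29 mm from the free edge. Moves with the flap; axes as the box's when shut, z out of the outer face. Pressing here takes 3 to 5 N; after the click a spring pushes the flap up with 1 to 2 N: it follows a hand that draws back slowly, but left alone it flies open too fast.
- flap (a joint): Angle of the flap about its hinge (rad). 0 shut and latched; negative pressed in: it clicks at about -0.065 (8 mm down at the dot), hard stop at -0.08 (10 mm); positive opening (the free edge rises and swings over to the box's +y side); 1.75 fully open at its stop, where the spring keeps it.
- catch (a joint): Touch latch hidden under the free edge (m): 0 holds the flap; above 0.005 it has clicked and lets go; it stays so.
- tea_tin: Round tin with a green lid, 54 mm diameter, 86 mm high, 0.18 kg, standing in the box (either of the two places). Origin: centre of its underside, z up.
- coffee_tin: Bystander: the same tin with a red lid, in the other place in the box. Origin: centre of its underside.
- tray: Fixed dark wooden tray 290 (its x) x 170 mm, rim 15 mm high, floor 6 mm above the worktop. Origin: centre of its underside. The mat lies in one half, the mug stands in the other.
- mat: Fixed round cork mat, 100 mm diameter, 6 mm thick, on the tray's floor. Origin: centre of its underside, so its top is at z = 6 mm in its frame (12 mm above the worktop).
- mug: Bystander: blue mug, 76 mm diameter, 85 mm high, on the tray. Origin: centre of its underside, handle at its +y.
- soap: Bystander: orange soap bottle, 56 mm diameter, 170 mm high, beyond the box. Origin: centre of its underside.
- bowl: Bystander: steel bowl, 170 mm diameter, 70 mm high, to the right of the tray. Origin: centre of its underside.

How it is judged:
By the outcome, as a careful person would: the job done as asked, in the order asked, and still so for the second after the job is handed in, with the robot touching nothing.
It also fails if it takes over 64 s, if anything falls off the work surface, if the arm or the gripper's body presses on something with over 40 N, if the wrist force passes 120 N, or if a joint passes its speed limit or range.

### The arm

A 6-joint arm with a two-finger parallel gripper is mounted at the origin on the work surface. World frame = base frame: x ahead of the robot, y to its left, z up, the work surface at z = 0. Lengths are in m, angles in rad, forces in N, time in s.
With the tool pointing down it reaches from about 0.325 to 0.85 m from the base axis. Payload 4.4 kg.
Tool frame: the origin (TCP) lies between the finger pads; the fingertips stand 25 mm ahead of it and the grasp point (between the pads) lies 6 mm ahead of it; x points along the fingers, y is the direction in which the jaws open and shut, and the axes are right-handed (so a half turn about x gives the same grasp; the last joint's range is limited). The gripper opens to 94 mm and grips with 3 to 60 N. Pads are 16 mm wide; open, the fingers measure 119 mm over their backs; the gripper's body (75 mm by 177 mm) begins 78 mm behind the grasp point.
Start: joints at [-1.464, 0.207, 1.542, -0, 1.393, -0.15], TCP at [0.146, -0.556, 0.21] pointing down, gripper open.
Joint ranges: [-2.73, 2.73], [-0.86, 2.22], [0.23, 2.46], [-1.11, 4.25], [0.08, 2.63], [-2.82, 2.82]. Speed limits (rad/s): [2.79, 2.79, 3.14, 3.14, 3.14, 3.14].

### API

Orientations are given as a unit quaternion [x, y, z, w].
In Python, from workcell import * gives the robot as it stands. Calls block until the motion is done:
- reach(position, orientation): joint-space move of the TCP to a pose.
- move_linear(position, frame=None, rate=0.15, threshold=None): straight line of the TCP; frame=None keeps the orientation; rate is the mean speed in m/s. With threshold (N) it stops when the force on the tool has changed by that much, and returns True; else False.
- movej(angles): joint-space move.
- set_gripper(opening, newtons=None): opening from 0.0 (shut) to 1.0 (fully open); newtons is the grip in N (None keeps the last); returns when the fingers have stopped.
- pause(seconds).
- inverse_kinematics(position, orientation): joint angles nearest the present ones, or None.
- get_state(): the state.
- capture(name): name is "scene" or "side" or "wrist"; returns a dict with "frame" (384x512x3 uint8, blue, green, red), "fx", "fy", "cx", "cy" (pixels), "dist" ([k1, k2, p1, p2, k3] as OpenCV has them; the pictures are not rectified), "R" (3x3) and "t" (3): a world point X has camera coordinates R X + t. Camera axes: x right, y down, z forward; pixel columns grow to the right and rows downward; lengths in m; the calibration is good to about 2 mm. A picture is of the moment at which its call begins. There is no depth.
A pose or a line that the arm cannot do raises IKError and nothing moves.
- sign_off(): hands the job in, once; it reports no verdict.
Trained networks look in the newest picture that a camera, given by its name, has taken for a name from the list of things; names that differ only in an ending like _2 or _b are one class to them, and where a whole thing is asked for, a point or a joint stands for the part that bears it (a point fixed in the world has none). Each returns a list of dicts, best first, with "confidence" (0 to 1); they miss things now and then, are a little off and sometimes report something else, mostly with a low value. They report only what shows in the picture. A call takes as long as a camera call.
- search_frame(label, camera): "xyz" ([x, y, z] in m, in world coordinates, good to about 4 mm: the middle of the surface that is visible of it).
- silhouettes(label, camera): "pixels" (384x512 bool, what is visible of it).
- landmark_of(label, camera): "xyz" ([x, y, z] in m, in world coordinates, good to about 4 mm: a listed point, or the origin of a listed thing).
The state is a dict: "clock": time; "q": joint angles; "joint_velocities": joint speeds; "effort": joint torques, N m; "ee_pos": TCP position; "tool_rot": TCP orientation; "wrist_force": force on the tool from outside, world axes, zero at the start; "torque": the same for the moment, N m; "finger_gap": opening from 0.0 (shut) to 1.0 (fully open).
Only numpy, scipy, OpenCV 4.12 (cv2) and the standard library are available. Lean on these libraries where they do the work, as an engineer would, in place of code of your own. Each camera call takes 0.05 s, during which the arm holds its last target.

## Working session

There is one attempt and no reset: what is moved stays moved. The work goes in short steps, each a Python script; the robot and the scene stay as the last script left them, time stands still between calls to the robot, and variables do not carry over. Pictures are saved under pics/ and viewed, and the job is handed in when it is done.

```bash
mkdir -p pics; ls; python3 - <<'E'
from workcell import *
import cv2
for c in ("scene","side","wrist"):
    im=capture(c); cv2.imwrite(f"pics/{c}0.png",im["frame"])
    for l in ("box","flap_hinge","flap_spot","flap","tea_tin","coffee_tin","tray","mat","mug","soap","bowl"):
        try:
            r=landmark_of(l,c)[:2]
            print(c,l,[([round(float(v),4) for v in d["xyz"]],round(d["confidence"],2)) for d in r])
        except Exception as e: print(c,l,repr(e)[:100])
s=get_state();print(s)
E
```

```text
pics
scene box [([0.5539, 0.1186, -0.0013], 0.98)]
scene flap_hinge [([0.568, 0.198, 0.1179], 0.63)]
scene flap_spot [([0.542, 0.0744, 0.1218], 0.63)]
scene flap ValueError('it knows: bowl, box, coffee_tin, flap_hinge, flap_spot, mat, mug, soap, tea_tin, tray')
scene tea_tin []
scene coffee_tin [([0.8023, -0.0189, -0.0008], 0.4)]
scene tray [([0.5668, 0.2003, 0.1181], 0.35)]
scene mat [([0.6018, -0.2239, 0.0029], 0.9)]
scene mug [([0.4525, -0.2109, 0.0076], 0.89)]
scene soap [([0.8048, -0.0175, 0.0005], 0.84), ([0.5215, -0.4898, -0.0023], 0.58)]
scene bowl [([0.5226, -0.4884, 0.0004], 0.65)]
side box [([0.5548, 0.122, 0.0006], 0.77)]
side flap_hinge [([0.5679, 0.1952, 0.1206], 0.94)]
side flap_spot [([0.5427, 0.0702, 0.1224], 0.77)]
side flap ValueError('it knows: bowl, box, coffee_tin, flap_hinge, flap_spot, mat, mug, soap, tea_tin, tray')
side tea_tin []
side coffee_tin []
side tray [([0.5337, -0.2212, 0.0027], 0.97)]
side mat [([0.6054, -0.2263, 0.003], 0.7)]
side mug [([0.4498, -0.2166, 0.0037], 0.76), ([0.6065, -0.2286, 0.0009], 0.47)]
side soap [([0.8065, -0.0255, -0.0008], 0.5
[... 309 characters left out ...]
t bowl []
{'clock': 1.65, 'q': array([-1.46448505e+00,  2.06574952e-01,  1.54148456e+00,  8.68778718e-06,
        1.39350617e+00, -1.50482878e-01]), 'joint_velocities': array([ 2.47086906e-04, -2.88691598e-04, -3.80537301e-04, -9.57771968e-04,
        2.17936951e-06, -1.17970585e-03]), 'effort': array([ 1.33056083e-04, -3.70875013e+01, -2.81752235e+01,  6.98863738e-02,
        2.75663298e-02,  7.81028405e-06]), 'ee_pos': array([ 0.14604161, -0.55615489,  0.21046825]), 'tool_rot': array([ 0.70128905,  0.09053105, -0.70128343,  0.09055025]), 'wrist_force': array([ 0.46285792,  0.32644158, -0.2478109 ]), 'torque': array([ 0.00013476,  0.02362901, -0.0352679 ]), 'finger_gap': 0.9982056634259028}
```

View pics/scene0.png

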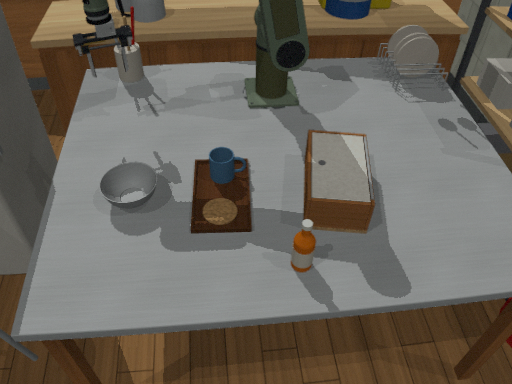

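View pics/side0.png

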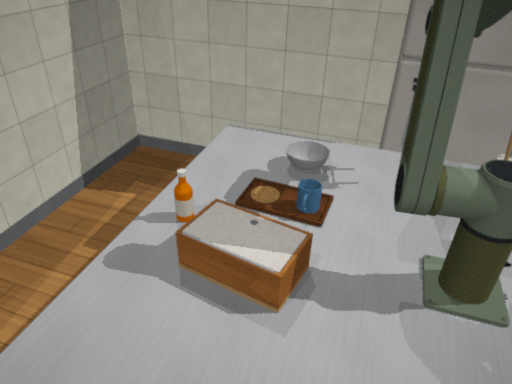

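The flap is clear in both views: the dot sits at about (322,162) in scene and (254,222) in side. The networks agree on it. Next I refine the box pose with a silhouette fit and check which tool tilts are reachable.

```bash
cat > h.py <<'E'
from workcell import *
import numpy as np, cv2
from scipy.spatial.transform import Rotation as Rn
from scipy.optimize import minimize
def proj(im,X):
    p,_=cv2.projectPoints(np.asarray(X,float).reshape(-1,1,3),cv2.Rodrigues(np.array(im["R"]))[0],np.array(im["t"],float),np.array([[im["fx"],0,im["cx"]],[0,im["fy"],im["cy"]],[0,0,1.]]),np.array(im["dist"],float))
    return p.reshape(-1,2)
E
python3 - <<'E'
from h import *
L=[]
for c in("scene","side"):
    im=capture(c)
    m=np.zeros((384,512),bool)
    for l in("box","flap_spot"):
        r=silhouettes(l,c)
        print(c,l,[(int(d["pixels"].sum()),round(d["confidence"],2)) for d in r])
        if r: m|=r[0]["pixels"]
    L.append((c,im,m))
# dot triangulation
rays=[]
for c,im,m in L:
    u0=(322,162) if c=="scene" else (254,222)
    g=cv2.cvtColor(im["frame"],cv2.COLOR_BGR2GRAY).astype(float)
    y,x=np.mgrid[u0[1]-6:u0[1]+7,u0[0]-6:u0[0]+7]
    w=np.clip(np.median(g[y,x])-25-g[y,x],0,None)
    c0=np.array([(w*x).sum()/w.sum(),(w*y).sum()/w.sum()])
    K=np.array([[im["fx"],0,im["cx"]],[0,im["fy"],im["cy"]],[0,0,1.]])
    n=cv2.undistortPoints(c0.reshape(1,1,2),K,np.array(im["dist"],float)).ravel()
    R=np.array(im["R"]);d=R.T@np.r_[n,1];o=-R.T@np.array(im["t"])
    P=o+d*(0.12-o[2])/d[2]; print(c,c0,"dot at z=.12",P.round(4))
def corners(p):
    R=Rn.from_euler("z",p[2]).as_matrix()
    C=np.array([[sx*.15,sy*.09,z] for sx in(-1,1) for sy in(-1,1) for z in(0,.12)])
    return C@R.T+[p[0],p[1],0]
def cost(p):
    s=0
    for c,im,m in L:
        h=cv2.convexHull((proj(im,corners(p))*4).astype(np.float32))
        a=np.zeros((384*4,512*4),np.uint8);cv2.fillConvexPoly(a,h.round().astype(np.int32),255)
        a=cv2.resize(a,(512,384),interpolation=cv2.INTER_AREA)/255.
        s+=np.abs(a-m).sum()
    return s
b=None
for yaw in(-.3,-.2,-.1):
    r=minimize(cost,[.554,.12,yaw],method="Nelder-Mead",options=dict(initial_simplex=np.array([[.554,.12,yaw],[.564,.12,yaw],[.554,.13,yaw],[.554,.12,yaw+.06]]),xatol=1e-4))
    print(r.x.round(4),r.fun)
    if b is None or r.fun<b.fun:b=r
x,y,a=b.x;Rz=Rn.from_euler("z",a).as_matrix()
print("hinge",Rz@[0,.08,.12]+[x,y,0],"dot",Rz@[0,.08-.129,.12]+[x,y,0])
for c,im,m in L:
    f=im["frame"].copy()
    h=proj(im,corners(b.x)).round().astype(int)
    for i in range(8):
        for j in(1,2,4):
            if not i&j: cv2.line(f,tuple(map(int,h[i])),tuple(map(int,h[i|j])),(0,0,255),1)
    u,v=h.mean(0).astype(int)
    cv2.imwrite(f"pics/fit_{c}.png",cv2.resize(f[max(0,v-90):v+90,max(0,u-110):u+110],None,fx=3,fy=3))
E
```

```text
scene box [(6482, 0.86)]
scene flap_spot [(3612, 0.65)]
side box [(10048, 0.74), (699, 0.41)]
side flap_spot [(4414, 0.67)]
scene [321.56853397 162.26102503] dot at z=.12 [0.5433 0.0713 0.12  ]
side [253.92734612 221.71543895] dot at z=.12 [0.5433 0.0715 0.12  ]
[ 0.5523  0.1212 -0.2001] 387.09411764705885
[ 0.5523  0.1213 -0.2006] 389.7058823529412
[ 0.5522  0.1216 -0.2022] 392.4078431372549
hinge [0.56821146 0.1995642  0.12      ] dot [0.54256494 0.0731393  0.12      ]
```

```bash
sleep 1; python3 -c "
import cv2,numpy as np
a=cv2.imread('pics/fit_scene.png');b=cv2.imread('pics/fit_side.png')
h=min(a.shape[0],b.shape[0]);c=np.hstack([a[:h],b[:h]]);cv2.imwrite('pics/fit.png',cv2.resize(c,(800,int(h*800/c.shape[1]))))"
```

```text
(no output)
```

View pics/fit.png

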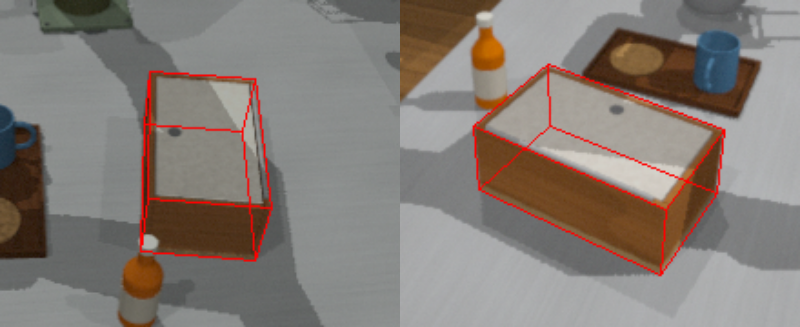

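The fit overlays the rim and edges tightly in both views: yaw -0.20 and dot (0.543, 0.071, 0.12) agree between the cameras. Next I plan the arc and check its IK.

```bash
cat >> h.py <<'E'
YAW=-0.200
BX=np.array([np.cos(YAW),np.sin(YAW),0]);BY=np.array([-np.sin(YAW),np.cos(YAW),0]);Z=np.array([0,0,1.])
DOT=np.array([.5433,.0714,.12]);HINGE=DOT+.129*BY
BOX=HINGE-.08*BY-.12*Z
def ori(phi,s=1):   # tool x = -(z cos+ BY sin); y = s*BX
    x=-(Z*np.cos(phi)+BY*np.sin(phi)); y=s*BX
    return Rn.from_matrix(np.c_[x,y,np.cross(x,y)]).as_quat()
def tcp(theta,phi,r=.129,lift=0,s=1):
    # contact point on outer face; finger tip half-depth 8 mm
    c=HINGE-r*BY*np.cos(theta)+r*Z*np.sin(theta)
    n=Z*np.cos(theta)+BY*np.sin(theta)
    x=-(Z*np.cos(phi)+BY*np.sin(phi))
    p=BY*np.cos(phi)-Z*np.sin(phi)     # across finger
    corner=np.sign(round(p@n,6))        # the finger corner deepest along -n
    return c+n*lift-.025*x+.008*corner*p
E
python3 - <<'E'
from h import *
for s in(1,-1):
    print("s",s)
    for mx in (0.5,.8,1.1,1.4,1.6):
        ok=[]
        for th in np.linspace(-.07,1.75,8):
            phi=mx*max(th,0)/1.75
            q=inverse_kinematics(tcp(th,phi),ori(phi,s))
            ok.append(None if q is None else np.round(q,2).tolist())
        print(mx,[i for i,o in enumerate(ok) if o is None]);print(ok[0],ok[3],ok[-1])
    for sx in(1,-1):
        print("tin",inverse_kinematics(BOX+sx*.065*BX+[0,0,.083],ori(0,s)))
E
```

```text
s 1
0.5 []
[-0.04, 0.22, 1.69, -0.0, 1.23, 0.16] [0.16, 0.24, 1.48, -0.19, 1.49, 0.39] [0.46, 0.52, 1.09, -0.4, 1.83, 0.62]
0.8 []
[-0.04, 0.22, 1.69, -0.0, 1.23, 0.16] [0.23, 0.29, 1.44, -0.29, 1.55, 0.46] [0.54, 0.7, 0.95, -0.62, 2.01, 0.63]
1.1 []
[-0.04, 0.22, 1.69, -0.0, 1.23, 0.16] [0.29, 0.35, 1.4, -0.39, 1.61, 0.52] [0.6, 0.88, 0.84, -0.85, 2.17, 0.58]
1.4 []
[-0.04, 0.22, 1.69, -0.0, 1.23, 0.16] [0.34, 0.42, 1.36, -0.48, 1.67, 0.57] [0.62, 1.05, 0.76, -1.1, 2.3, 0.49]
1.6 [7]
[-0.04, 0.22, 1.69, -0.0, 1.23, 0.16] [0.37, 0.46, 1.33, -0.54, 1.71, 0.59] None
tin [ 3.28436374e-02  4.36663897e-01  1.51990464e+00 -4.44089210e-16
  1.18502412e+00  2.32843637e-01]
tin [ 9.32456942e-02  2.10220283e-01  1.82485292e+00 -4.44089210e-16
  1.10651945e+00  2.93245694e-01]
s -1
0.5 [0, 1, 2]
None [0.16, 0.24, 1.48, -0.19, 1.49, -2.76] [0.46, 0.52, 1.09, -0.4, 1.83, -2.53]
0.8 [0, 1]
None [0.23, 0.29, 1.44, -0.29, 1.55, -2.68] [0.54, 0.7, 0.95, -0.62, 2.01, -2.51]
1.1 [0, 1]
None [0.29, 0.35, 1.4, -0.39, 1.61, -2.63] [0.6, 0.88, 0.84, -0.85, 2.17, -2.56]
1.4 [0]
None [0.34, 0.42, 1.36, -0.48, 1.67, -2.58] [0.62, 1.05, 0.76, -1.1, 2.3, -2.65]
1.6 [0, 7]
None [0.37, 0.46, 1.33, -0.54, 1.71, -2.55] None
tin None
tin None
```

```bash
cat >> h.py <<'E'
def tcp(theta,phi,r=.129,lift=0,dz=0):
    n=Z*np.cos(theta)+BY*np.sin(theta)
    x=-(Z*np.cos(phi)+BY*np.sin(phi))
    return HINGE-r*BY*np.cos(theta)+r*Z*np.sin(theta)+n*(lift+.008*abs(np.sin(theta-phi)))-.025*x+dz*Z
E
python3 - <<'E'
from h import *
def st(m):
    s=get_state();print(m,round(s["clock"],2),s["ee_pos"].round(4),s["wrist_force"].round(2),round(s["finger_gap"],3))
set_gripper(0.0,20)
reach(tcp(0,0,lift=.05),ori(0));st("above")
move_linear(tcp(0,0,lift=.012),rate=.1);st("near")
r=move_linear(tcp(0,0,lift=-.015),rate=.02,threshold=1.5);st(("contact",r))
E
```

```text
above 5.99 [0.5435 0.0706 0.195 ] [-0.14  0.04  0.32] 0.007
near 6.53 [0.5432 0.0712 0.1567] [ 0.62 -0.01 -0.2 ] 0.002
('contact', False) 8.03 [0.5434 0.0714 0.1302] [0.82 0.89 0.24] 0.003
```

```bash
python3 - <<'E'
from h import *
o=[]
for c in("side","scene"):
    im=capture(c);u,v=proj(im,[DOT])[0].astype(int)
    o.append(cv2.resize(im["frame"][max(0,v-95):v+65,max(0,u-80):u+80],(400,400)))
    print(c,proj(im,[DOT]))
cv2.imwrite("pics/press1.png",np.hstack(o))
s=get_state();print(s["wrist_force"],s["torque"],s["clock"])
E
```

```text
side [[253.95041905 221.69341441]]
scene [[321.59585564 162.25673895]]
[ 0.53446473 -0.30283449  0.65480585] [-0.04531372 -0.12888999 -0.00179145] 8.125
```

View pics/press1.png

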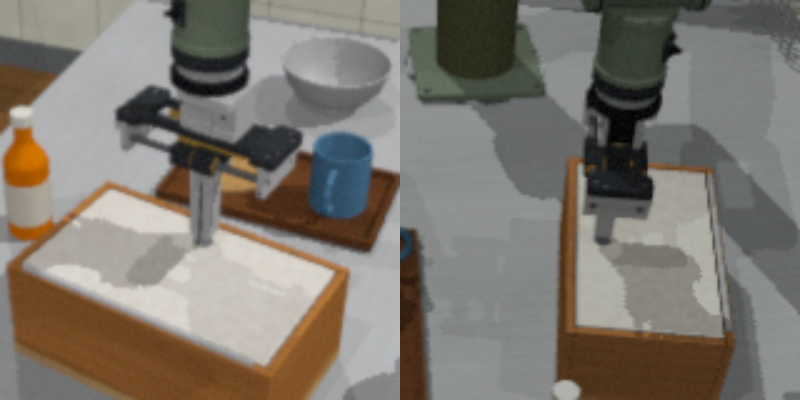

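```bash
python3 - <<'E'
from h import *
o=[]
for c in("side",):
    im=capture(c);u,v=proj(im,[DOT])[0].astype(int)
    for z in(.12,.11,.105):print(z,proj(im,[[DOT[0],DOT[1],z]]))
    b=cv2.imread(f"pics/{c}0.png")
    sl=np.s_[v-30:v+30,u-40:u+40]
    o+=[cv2.resize(b[sl],(400,300),interpolation=0),cv2.resize(im["frame"][sl],(400,300),interpolation=0)]
cv2.imwrite("pics/press2.png",np.hstack(o))
F=[]
for i in range(12):
    pause(.05);F.append(get_state()["wrist_force"])
print(np.mean(F,0),np.std(F,0))
E
```

```text
0.12 [[253.95041905 221.69341441]]
0.11 [[253.851553  224.7209186]]
0.105 [[253.80250099 226.22288385]]
[0.17278779 0.06614617 0.25800395] [0.6214914  0.4013489  0.40409536]
```

View pics/press2.png

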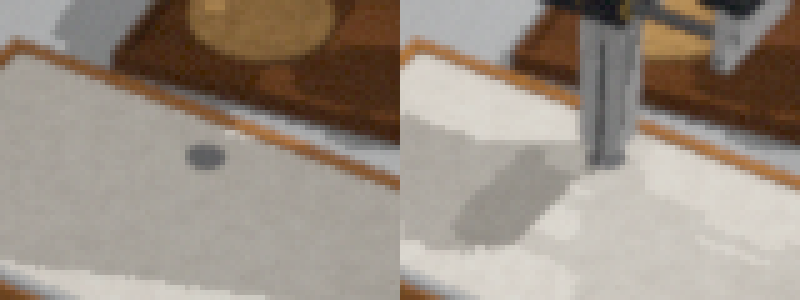

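```bash
python3 - <<'E'
from h import *
p=tcp(0,0)
for k in range(1,9):
    z=.130-.002*k
    r=move_linear([p[0],p[1],z],rate=.02,threshold=4)
    F=[]
    for i in range(4): pause(.03);F.append(get_state()["wrist_force"])
    s=get_state();print(r,s["ee_pos"].round(4),np.mean(F,0).round(2),round(s["clock"],2))
    if r or abs(np.mean(F,0)[2])>1.5: break
E
```

```text
False [0.5432 0.0714 0.1279] [-0.13 -0.57  0.08] 9.16
False [0.5433 0.0714 0.126 ] [-0.36 -0.16 -0.13] 9.54
False [0.5438 0.0714 0.1244] [0.13 0.57 1.85] 9.93
```

```bash
python3 - <<'E'
from h import *
p=tcp(0,0)
for z in(.122,.120,.118,.1165,.1155,.1145,.1135):
    r=move_linear([p[0],p[1],z],rate=.02,threshold=7)
    F=[]
    for i in range(3): pause(.03);F.append(get_state()["wrist_force"])
    s=get_state();print(r,s["ee_pos"].round(4),np.mean(F,0).round(2),round(s["clock"],2))
    if r: break
im=capture("side");u,v=proj(im,[DOT])[0].astype(int)
b=cv2.resize(im["frame"][v-50:v+50,u-90:u+70],(800,500),interpolation=0)
cv2.imwrite("pics/press3.png",b)
E
```

```text
False [0.5437 0.0714 0.1222] [1.   0.26 2.72] 10.28
False [0.5436 0.0714 0.12  ] [1.06 0.65 2.3 ] 10.62
False [0.5433 0.0714 0.1179] [1.23 0.52 2.53] 10.97
False [0.5433 0.0714 0.1164] [1.48 1.09 2.08] 11.32
False [0.5433 0.0715 0.1154] [1.43 1.58 2.89] 11.68
False [0.5434 0.0715 0.1152] [-0.03  0.98  6.69] 12.03
False [0.5434 0.0715 0.1151] [-2.14  0.86 10.71] 12.38
```

View pics/press3.png

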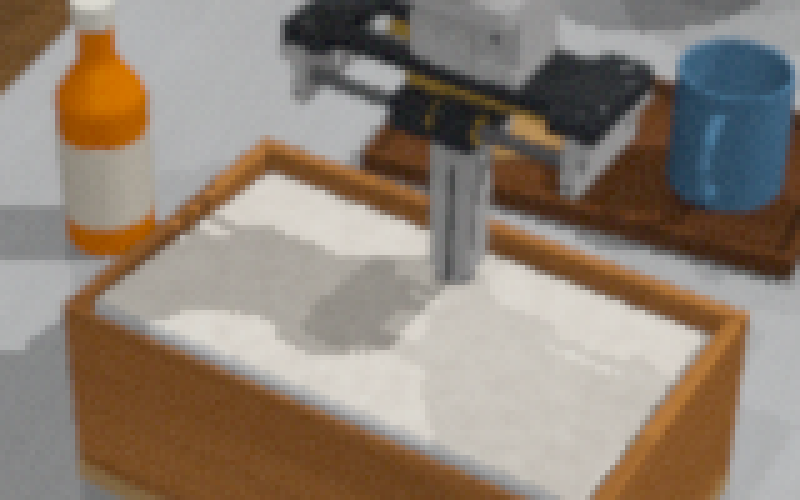

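The hard stop is at TCP z = 0.1151, so the shut face is at 0.1254. That puts the closed fingertips only about 5 mm ahead of the TCP, which the image supports. The latch should have clicked, so I'll ease the flap up, logging the normal force.

```bash
cat >> h.py <<'E'
TIP=.0054
def tcp(theta,phi,r=.129,lift=0):
    n=Z*np.cos(theta)+BY*np.sin(theta)
    x=-(Z*np.cos(phi)+BY*np.sin(phi))
    return HINGE-r*BY*np.cos(theta)+r*Z*np.sin(theta)+n*(lift+.008*abs(np.sin(theta-phi)))-TIP*x
def go(th,rate=.03):
    phi=max(th,0)/1.75
    move_linear(tcp(th,phi),ori(phi),rate=rate)
    F=[]
    for i in range(2): F.append(get_state()["wrist_force"]);pause(.02)
    s=get_state();n=Z*np.cos(th)+BY*np.sin(th);f=np.mean(F,0)
    print(round(th,3),"Fn",round(f@n,2),f.round(2),s["ee_pos"].round(3),round(s["clock"],2))
def snap(c,fn,P=None,w=80,hh=60,k=5):
    im=capture(c);f=im["frame"]
    if P is not None:
        u,v=proj(im,[P])[0].astype(int);f=f[max(0,v-hh):v+hh,max(0,u-w):u+w];f=cv2.resize(f,None,fx=k,fy=k)
    cv2.imwrite("pics/"+fn,f);return f
E
python3 - <<'E'
from h import *
for th in(-.06,-.02,.04,.12,.22,.32,.42,.52): go(th)
snap("side","arc1.png",DOT+[0,.04,.05],k=5)
E
```

```text
-0.06 Fn 2.48 [ 0.79 -0.4   2.47] [0.543 0.071 0.118] 12.77
-0.02 Fn 1.93 [-0.57 -0.03  1.93] [0.543 0.071 0.123] 13.11
0.04 Fn 1.8 [0.48 0.38 1.78] [0.544 0.072 0.131] 13.55
0.12 Fn 1.25 [0.56 0.82 1.15] [0.544 0.073 0.141] 14.08
0.22 Fn 1.54 [0.24 0.29 1.5 ] [0.544 0.076 0.154] 14.71
0.32 Fn 0.86 [0.91 0.09 0.81] [0.545 0.079 0.167] 15.33
0.42 Fn 0.61 [0.49 0.83 0.26] [0.546 0.084 0.179] 15.96
0.52 Fn 1.16 [0.36 0.84 0.82] [0.547 0.091 0.191] 16.58
```

View pics/arc1.png

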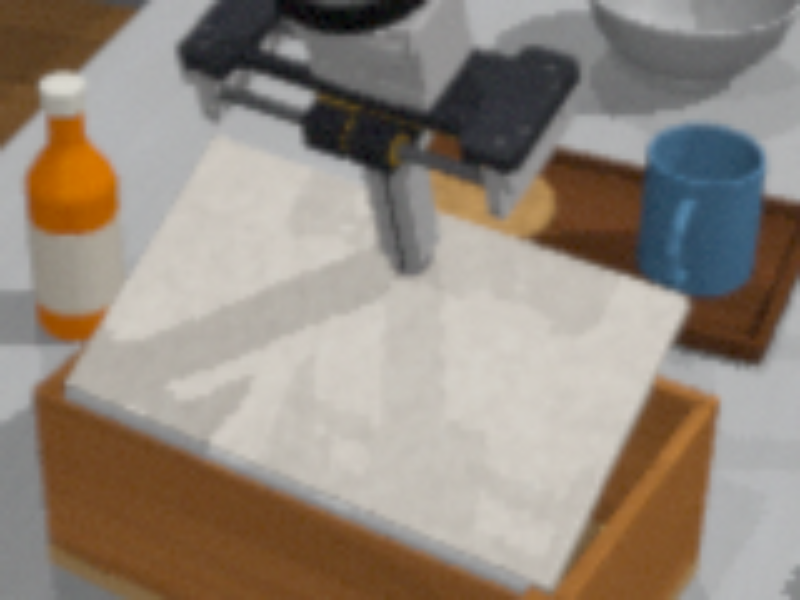

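The flap follows the closed fingertips at about 0.5 rad, with the tip on the face near (405,265) in the crop. Continuing.

```bash
python3 - <<'E'
from h import *
for th in(.66,.8,.94,1.08,1.22,1.34,1.46): go(th)
snap("side","arc2.png",DOT+[0,.08,.06],k=5)
E
```

```text
0.66 Fn 0.98 [1.42 0.72 0.47] [0.549 0.101 0.206] 17.44
0.8 Fn 0.14 [ 1.01 -0.02  0.02] [0.552 0.114 0.219] 18.25
0.94 Fn 0.59 [-0.24  0.95 -0.21] [0.555 0.129 0.23 ] 19.06
1.08 Fn 0.72 [ 0.19  0.79 -0.  ] [0.558 0.144 0.24 ] 19.87
1.22 Fn 0.29 [0.24 0.2  0.18] [0.562 0.161 0.246] 20.68
1.34 Fn 0.1 [0.06 0.   0.36] [0.565 0.177 0.25 ] 21.39
1.46 Fn 0.27 [-0.56  0.34  0.47] [0.568 0.192 0.252] 22.11
```

View pics/arc2.png

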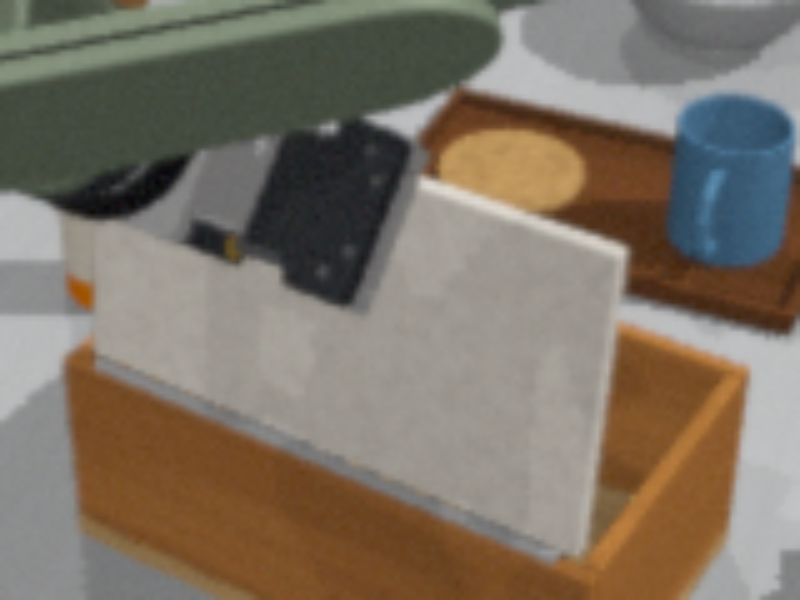

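The flap stands near 1.46 rad with the hand still behind it. I finish the arc slowly and then draw back.

```bash
python3 - <<'E'
from h import *
for th in(1.58,1.68,1.76,1.82): go(th,rate=.022)
snap("side","arc3.png",DOT+[0,.08,.06],k=5)
n=Z*np.cos(1.75)+BY*np.sin(1.75)
p=np.array(get_state()["ee_pos"])
move_linear(p+.04*BY+.01*Z,rate=.08)
print(get_state()["wrist_force"].round(2),get_state()["clock"])
snap("side","arc4.png",DOT+[0,.08,.06],k=5)
E
```

```text
1.58 Fn 0.88 [ 0.59  0.78 -0.17] [0.571 0.208 0.252] 23.07
1.68 Fn -0.44 [-0.26 -0.47 -0.61] [0.574 0.221 0.251] 23.87
1.76 Fn 0.17 [-0.4   0.42  0.82] [0.576 0.231 0.248] 24.53
1.82 Fn 0.36 [ 0.18  0.27 -0.28] [0.577 0.239 0.246] 25.08
[ 0.09 -0.14 -0.47] 25.8
```

View pics/arc4.png

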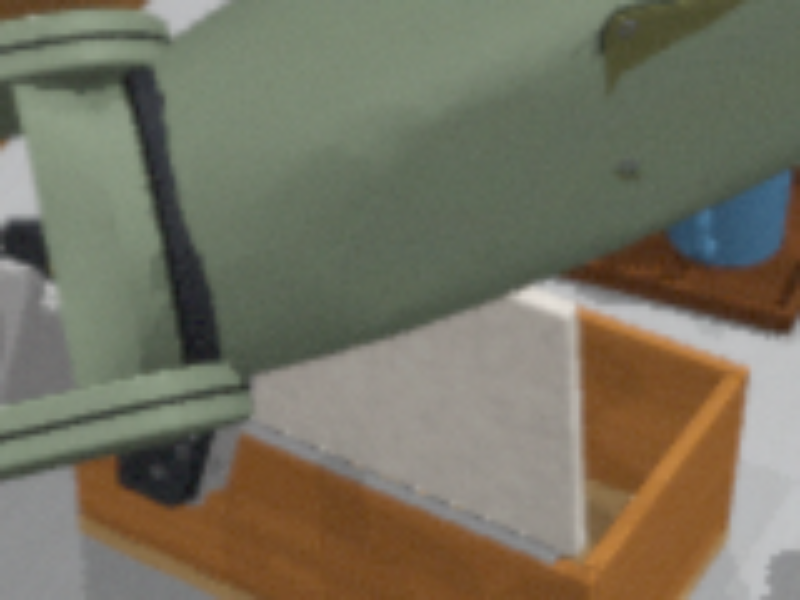

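```bash
python3 - <<'E'
from h import *
p=np.array(get_state()["ee_pos"])
move_linear(p+[0,0,.14],frame=ori(.7),rate=.2)
reach(BOX-.02*BY+[0,0,.42],ori(0))
print(get_state()["ee_pos"],get_state()["clock"])
set_gripper(1.0)
for c in("scene","wrist"):
    snap(c,f"open_{c}.png")
    for l in("tea_tin","coffee_tin"):
        print(c,l,[(np.round(d["xyz"],4).tolist(),round(d["confidence"],2)) for d in landmark_of(l,c)],[(np.round(d["xyz"],4).tolist(),round(d["confidence"],2)) for d in search_frame(l,c)])
for s in(1,-1):print(s,(BOX+s*.065*BX).round(4))
print(get_state()["clock"])
E
```

```text
[0.54885028 0.10030014 0.41758232] 27.4917
scene tea_tin [([0.5336, -0.2245, 0.0004], 0.35)] [([0.5051, 0.1327, 0.0734], 0.66)]
scene coffee_tin [([0.6218, 0.1138, 0.0114], 0.92)] [([0.6319, 0.1072, 0.0978], 0.75)]
wrist tea_tin [([0.4816, 0.1401, 0.0118], 0.94)] [([0.4892, 0.1431, 0.0964], 0.56), ([0.7922, -0.0103, 0.1089], 0.28)]
wrist coffee_tin [([0.6223, 0.1104, 0.0161], 0.66)] [([0.6216, 0.1146, 0.0991], 0.84)]
1 [0.6167 0.1065 0.    ]
-1 [0.4893 0.1323 0.    ]
29.4417
```

View pics/open_scene.png

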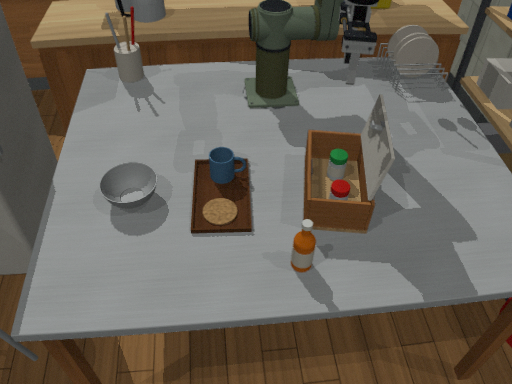

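View pics/open_wrist.png

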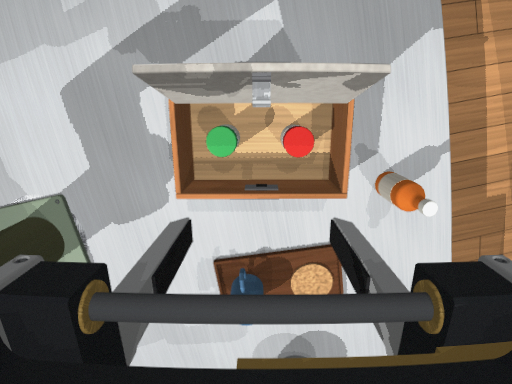

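Both lids are visible: green at (222,141) and red at (298,141) in the wrist view, green at (339,157) in scene. I measure the lid and mat centres from colour pixels at their known heights.

```bash
cat >> h.py <<'E'
def backproj(im,uv,z):
    K=np.array([[im["fx"],0,im["cx"]],[0,im["fy"],im["cy"]],[0,0,1.]])
    n=cv2.undistortPoints(np.array(uv,float).reshape(1,1,2),K,np.array(im["dist"],float)).ravel()
    R=np.array(im["R"]);d=R.T@np.r_[n,1];o=-R.T@np.array(im["t"]);return o+d*(z-o[2])/d[2]
E
python3 - <<'E'
from h import *
for c in("scene","side","wrist"):
    im=capture(c);hsv=cv2.cvtColor(im["frame"],cv2.COLOR_BGR2HSV)
    if c!="side":
        m=cv2.inRange(hsv,(45,120,60),(80,255,255))
        n,lab,st,ce=cv2.connectedComponentsWithStats(m);i=1+np.argmax(st[1:,4])
        if c=="wrist":ys,xs=np.where(lab==i);pts=np.c_[xs,ys]
        else: ys,xs=np.where(lab==i);pts=np.c_[xs,ys]
        print(c,"lid",ce[i],st[i],backproj(im,ce[i],.098).round(4))
    for l,z in(("mat",.012),("tea_tin",.098)):
        r=silhouettes(l,c)
        for d in r[:2]:
            ct=max(cv2.findContours(d["pixels"].astype(np.uint8),0,1)[0],key=len)
            cen=np.argwhere(d["pixels"]).mean(0)[::-1]
            print(c,l,round(d["confidence"],2),int(d["pixels"].sum()),cen.round(1),backproj(im,cen,z).round(4))
print(get_state()["clock"])
E
```

```text
scene lid [338.4092827  156.22362869] [330 149  18  16 237] [0.4976 0.1354 0.098 ]
scene mat 0.75 489 [336.4 163.6] [0.4382 0.1562 0.012 ]
scene mat 0.6 787 [220.1 210.7] [ 0.606  -0.2263  0.012 ]
scene tea_tin 0.72 523 [336.5 163.9] [0.5306 0.1216 0.098 ]
scene tea_tin 0.52 2809 [220.7 198.5] [ 0.6388 -0.2232  0.098 ]
side mat 0.65 398 [264.9 194.1] [ 0.6012 -0.2209  0.012 ]
wrist lid [221.40796703 140.8282967 ] [207 126  30  31 728] [0.489  0.1417 0.098 ]
wrist mat 0.69 1101 [311.3 279.6] [ 0.6062 -0.2181  0.012 ]
wrist tea_tin 0.88 923 [222.8 140. ] [0.4917 0.1426 0.098 ]
29.8917
```

```bash
python3 - <<'E'
from h import *
T=np.array([.489,.135,0])
move_linear([T[0],T[1],.26],frame=ori(0),rate=.2)
pause(.1)
im=capture("wrist");f=im["frame"].copy()
hsv=cv2.cvtColor(f,cv2.COLOR_BGR2HSV)
m=cv2.inRange(hsv,(45,120,60),(80,255,255))
n,lab,st,ce=cv2.connectedComponentsWithStats(m);i=1+np.argmax(st[1:,4])
print(ce[i],st[i],backproj(im,ce[i],.098).round(4),get_state()["ee_pos"],get_state()["clock"])
for ring in((.15,.09,.12),(.14,.08,.12)):
    C=np.array([BOX+a*ring[0]*BX+b*ring[1]*BY+[0,0,.12] for a,b in((-1,-1),(1,-1),(1,1),(-1,1))])
    cv2.polylines(f,[proj(im,C).round().astype(int)],True,(0,0,255),1)
cv2.imwrite("pics/w2.png",f)
E
```

```text
[256.60337838 172.37364865] [ 235  151   44   44 1480] [0.4881 0.1428 0.098 ] [0.49026409 0.13489129 0.2615183 ] 31.0667
```

View pics/w2.png

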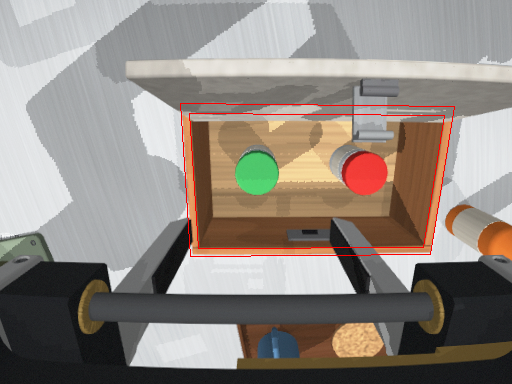

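The overlaid box rim matches within about 5 px, and the lid reads (0.488, 0.143). The scene camera puts it nearer y 0.135, so I take 0.139, well within the pads' tolerance. Then down to grasp.

```bash
python3 - <<'E'
from h import *
T=[.4885,.139]
move_linear([*T,.18],rate=.2)
r=move_linear([*T,.084],rate=.08,threshold=5)
s=get_state();print(r,s["ee_pos"],s["wrist_force"].round(2),s["clock"])
f=snap("scene","desc.png",DOT+[0,.05,0])
if not r:
    set_gripper(0.0,20)
    s=get_state();print(s["finger_gap"],s["finger_gap"]*94,s["wrist_force"].round(2),s["clock"])
E
```

```text
False [0.4891446  0.13908455 0.08464511] [ 0.29  0.53 -0.2 ] 32.9667
0.5697447857446626 53.556009859998284 [-1.15  0.06  0.89] 33.725
```

View pics/desc.png

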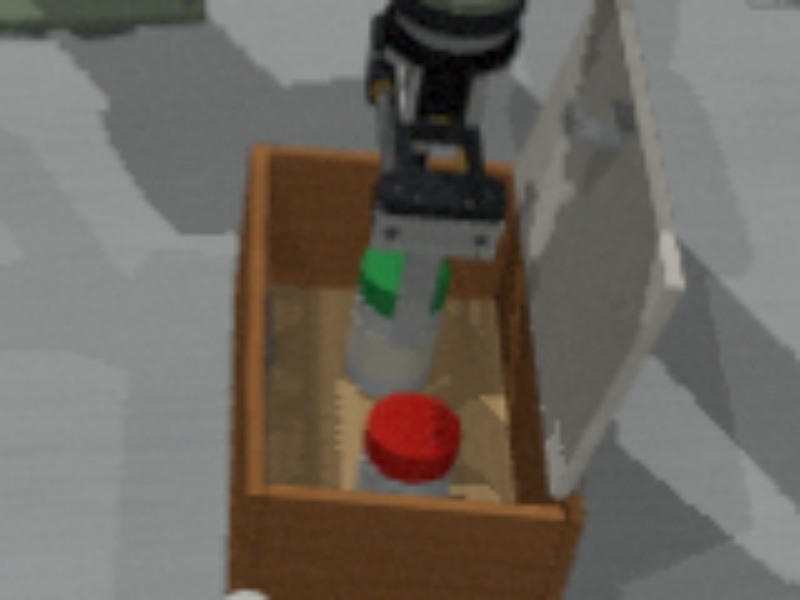

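```bash
python3 - <<'E'
from h import *
im=capture("scene");u,v=proj(im,[DOT+[0,.05,0]])[0].astype(int)
t=np.linspace(0,2*np.pi,60);o=[]
for T in((.4892,.139),(.4892,.134)):
    f=cv2.resize(im["frame"][v-60:v+60,u-80:u+80],None,fx=5,fy=5)
    for z in(.012,.098):
        q=(proj(im,np.c_[T[0]+.027*np.cos(t),T[1]+.027*np.sin(t),0*t+z])-[u-80,v-60]+.5)*5
        cv2.polylines(f,[q.round().astype(int)],True,(0,0,255),1)
    o.append(f[200:420,250:530])
cv2.imwrite("pics/cyl.png",cv2.resize(np.hstack(o),None,fx=1.4,fy=1.4))
E
```

```text
(no output)
```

View pics/cyl.png

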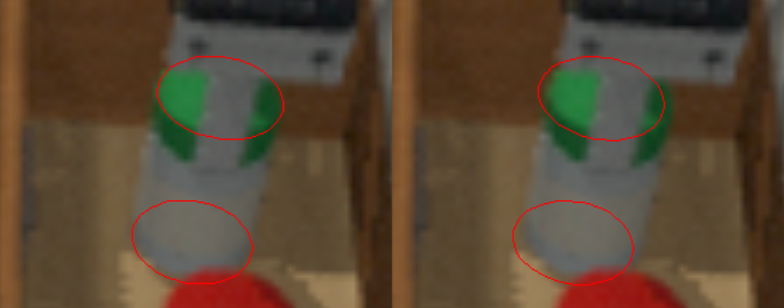

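The gap reads 53.6 mm, so the tin is held, and the cylinder drawn at y = 0.139 matches it (left panel). Grasp is good; I lift and carry it.

```bash
python3 - <<'E'
from h import *
def st(m):
    s=get_state();print(m,s["ee_pos"].round(4),s["wrist_force"].round(2),round(s["finger_gap"]*94,1),round(s["clock"],2))
p=get_state()["ee_pos"]
move_linear([p[0],p[1],.11],rate=.05);st("l")
move_linear([p[0],p[1],.28],rate=.15);st("up")
move_linear([.605,-.226,.28],rate=.2);st("over")
move_linear([.605,-.226,.12],rate=.12);st("low")
snap("side","low.png",np.array([.605,-.226,.08]));
f=snap("scene","low2.png",np.array([.605,-.226,.08]))
im=capture("scene")
g=cv2.imread("pics/low.png");h=min(g.shape[0],f.shape[0]);cv2.imwrite("pics/lowb.png",cv2.resize(np.hstack([g[:h],f[:h]]),(800,300)))
E
```

```text
l [0.4882 0.1391 0.1102] [-0.07  0.6  -2.09] 53.5 34.44
up [0.4874 0.139  0.2787] [ 0.14 -0.42 -1.72] 54.0 35.73
over [ 0.605  -0.2251  0.2802] [-0.06  0.08 -2.75] 53.4 37.79
low [ 0.6058 -0.2264  0.1212] [ 0.02 -0.81 -1.93] 53.7 39.27
```

View pics/lowb.png

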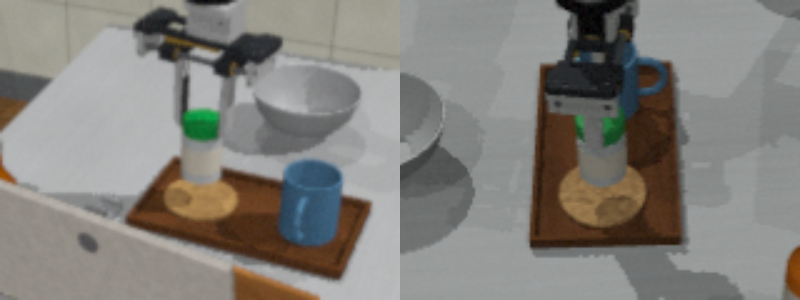

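```bash
python3 - <<'E'
from h import *
def st(m):
    s=get_state();print(m,s["ee_pos"].round(4),s["wrist_force"].round(2),round(s["finger_gap"]*94,1),round(s["clock"],2))
move_linear([.605,-.226,.092],rate=.06);pause(.1);st("pre")
for k in range(8):
    z=.089-.0015*k
    r=move_linear([.605,-.226,z],rate=.015,threshold=2.5)
    F=[]
    for i in range(3):F.append(get_state()["wrist_force"][2]);pause(.02)
    print(k,r,round(z,4),np.round(np.mean(F),2))
    if r or np.mean(F)>-.5:break
st("down")
f=snap("side","dn1.png",np.array([.605,-.226,.06]),w=50,hh=50,k=6)
E
```

```text
pre [ 0.6054 -0.2262  0.0924] [-0.31 -0.56 -2.19] 53.8 40.14
0 False 0.089 -2.35
1 False 0.0875 -2.09
2 False 0.086 -1.9
3 False 0.0845 -2.88
4 False 0.083 3.66
down [ 0.6052 -0.2262  0.084 ] [-3.29  1.52  3.65] 53.5 41.74
```

View pics/dn1.png

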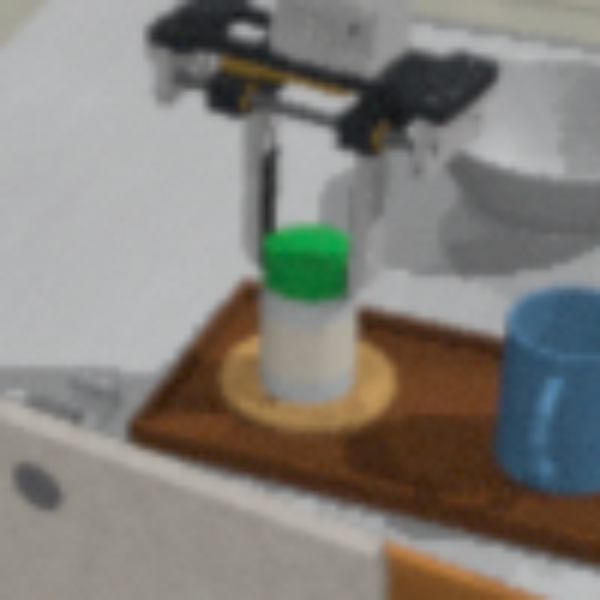

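The tin is on the mat, with cork visible around its base near (310,385). It touched down at the height expected, TCP z about 0.084. Releasing and retreating.

```bash
python3 - <<'E'
from h import *
move_linear([.605,-.226,.0845],rate=.02)
set_gripper(.8);set_gripper(1.0)
p=get_state()["ee_pos"]
move_linear([p[0],p[1],.13],rate=.08);move_linear([p[0],p[1],.30],rate=.2)
reach([.45,-.05,.42],ori(0))
s=get_state();print(s["clock"],s["finger_gap"],s["wrist_force"].round(2))
pause(.2)
for c in("scene","side"):
    im=capture(c);cv2.imwrite(f"pics/fin_{c}.png",im["frame"])
    for l in("tea_tin","coffee_tin","mug","soap","bowl","mat","flap_spot"):
        print(c,l,[(np.round(d["xyz"],3).tolist(),round(d["confidence"],2)) for d in landmark_of(l,c)[:2]])
im=capture("scene");a=cv2.resize(im["frame"][110:260,120:420],(800,400));cv2.imwrite("pics/fin_z.png",a)
E
```

```text
45.85 1.0000336758345292 [ 0.22 -0.46  0.65]
scene tea_tin [([0.605, -0.225, 0.015], 0.8), ([0.604, -0.224, 0.005], 0.67)]
scene coffee_tin [([0.62, 0.112, 0.015], 0.65)]
scene mug [([0.453, -0.212, 0.005], 0.77)]
scene soap [([0.801, -0.02, 0.0], 0.72), ([0.557, 0.119, -0.001], 0.34)]
scene bowl [([0.522, -0.49, -0.0], 0.82)]
scene mat [([0.606, -0.222, 0.004], 0.88)]
scene flap_spot [([0.576, 0.221, 0.244], 0.97)]
side tea_tin [([0.602, -0.222, 0.009], 0.76)]
side coffee_tin [([0.603, -0.223, 0.009], 0.72)]
side mug [([0.45, -0.212, 0.005], 0.88)]
side soap []
side bowl [([0.52, -0.487, -0.002], 0.89)]
side mat [([0.604, -0.228, 0.005], 0.53)]
side flap_spot [([0.57, 0.217, 0.25], 0.94)]
```

View pics/fin_z.png

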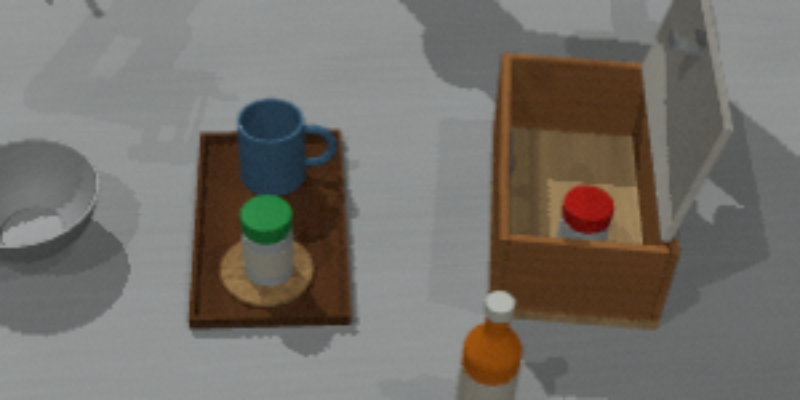

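View pics/fin_side.png

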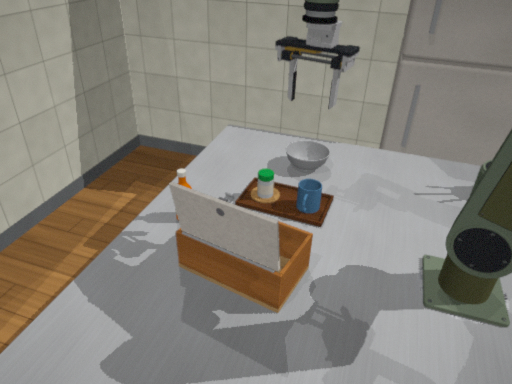

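```bash
python3 -c "
from workcell import *
sign_off();print('done')"
```

```text
the job is handed in; nothing more can be done
done
```

I opened the flap, set the green-lidded tin upright on the cork mat, and handed the job in. The last clock reading before hand-in was about 46 s, against the 64 s limit.

**Flap:** I pressed the dot down to its hard stop. The force was about 2–3 N, rising to about 11 N at the stop. The closed fingertips then stayed against the flap as it opened slowly to its stop.

**Tin:** I gripped it at 20 N (53.6 mm gap, against its 54 mm diameter) and lifted it out. It touched down on the mat with 3–4 N at the expected height.

**Last checks before hand-in:**
- **Tea tin:** it is at about (0.604, -0.224), within about 3 mm of the mat's centre, standing upright with cork visible around its base.
- **Flap:** the dot is at about (0.573, 0.219, 0.247), which matches 1.75 rad, fully open.
- **Other things:** the mug and bowl read as at the start. The red-lidded tin and soap are within the networks' few-millimetre accuracy. The robot was clear of everything.

**What disagreed or stayed uncertain:**
- **Fingertips:** closed, they reached only about 5 mm past the TCP instead of the stated 25 mm, so I used the measured contact height.
- **Wrist camera:** it read 4–8 mm high in y compared with the scene camera, so I used a value in between.
- **Contact on the flap:** from about 0.8 rad on, the measured force was close to sensor noise. That the flap stayed in contact there rests on one side picture at about 1.46 rad.
- **Network mix-up:** in the side view the network also labelled the green tin as the coffee tin, but the scene view shows the red tin still in the box.

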